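# Put the mixed-up tools back in their colour-tagged nests

### The arm

A 7-joint arm with a two-finger parallel gripper is mounted at the origin on a cart in front of the work surface, level with it; the furniture and walls round the work are solid. World frame = base frame: x ahead of the robot, y to its left, z up, the work surface at z = 0. Lengths are in mm, angles in rad, forces in N, time in s.
With the tool pointing down it reaches from about 400 to 875 mm from the base axis. Payload 4.4 kg.
Tool frame: the origin (TCP) lies at the very end of the fingers, on their centre line; the grasp point (between the pads) lies 19 mm behind it; z points along the fingers, y is the line along which they close (so a half turn about z gives the same grasp; the last joint's range is limited). The gripper opens to 85 mm and grips with 20 to 120 N. Pads are 22 mm wide; open, the fingers measure 114 mm over their backs; the gripper's body (76 mm by 85 mm) begins 54 mm behind the grasp point. The pads swing forward as they close: fully open they stand 13 mm farther back than shut.
Start: joints at [-1.411, 0.628, 0.038, 1.517, -0.027, 0.996, -0.02], TCP at [145.5, 633.52, 231.313] pointing down, gripper open.
Joint ranges: [-3.06, 3.06], [-0.37, 2.12], [-1.25, 1.32], [0.18, 2.47], [-1.1, 4.24], [0.23, 1.98], [-2.94, 2.94]. Speed limits (rad/s): [2.57, 2.57, 3.14, 3.14, 3.14, 3.14, 3.14].

### API

Orientations are given as [roll, pitch, yaw] about the fixed x, y, z axes, in that order (R = Rz(yaw) Ry(pitch) Rx(roll)).
In Python, from cell import read_state, get_image, camera_params, finish_job gives the robot as it stands.
- The arm moves only by the tool arm_command, never from a script. Its argument "deltas" is a list of rows, each an object of numbers: "dx", "dy", "dz": the shift along the world's x, y, z in m; "yaw": the turn about the world's z in degrees; "jaw": the opening, from 0 (shut) to 1 (fully open). A call has 1 to 20 rows; each row is the pose to reach, as a shift and turn from the pose commanded when the call began; what a row does not reach only later rows make up. A row lasts 1/10 s, in which the tool goes at most 50 mm and 8.59 degrees, less where a joint would pass 70% of its speed; a pose out of reach is approached as far as the arm can. A call with a gripper value outside its range is refused whole. The fingers move at their own pace and stop on an object; the grip force is fixed at half the most. Time passes only in rows, so rows that repeat a pose let the fingers close. It gives the time, the measured TCP pose, the force, the opening and the grip force at its end, in the units of the state.
- read_state(): the state, without advancing time (a new reading comes with each control period).
- get_image(name): name is "scene" or "top"; returns (picture, depth): 420x560x3 uint8, red, green, blue; 420x560 float32, mm along the optical axis (not along the pixel's ray), 0 where there is no reading.
- camera_params(name): a dict with "camera_matrix" (3x3 intrinsics, pixels), "extrinsics" (4x4, takes a point from camera to world coordinates). Camera axes: x right, y down, z forward; pixel columns grow to the right and rows downward; lengths in mm; the calibration is good to about 2 mm. A picture is of the moment at which its call begins. camera_params takes no time and is no camera call.
- finish_job(): hands the job in; it is judged then, once.
The state is a dict: "clock": time; "qpos": joint angles; "qd": joint speeds; "tau": joint torques, N m; "eef_pos": TCP position; "tool_rot": TCP orientation; "force": force on the tool from outside, world axes, zero at the start; "torque": the same for the moment, N m; "width": finger opening in mm; "gripper_force": force on a finger pad.
Only numpy, scipy, OpenCV 4.12 (cv2) and the standard library are available. Lean on these libraries where they do the work, as an engineer would, in place of code of your own. Each camera call takes 0.05 s, during which the arm holds its last target. There are 200 camera calls.

### The job

The tools have been put back in the wrong nests: rearrange them so that the red screwdriver, the blue screwdriver and the yellow chisel each lie flat in the nest whose round tag has the colour of their handle, about midway along it. Each nest holds one tool, so use the nest without a tag as the free spot: lay one tool down in it and let go on the way, and leave it empty at the end. Set the tools down, do not drop them; a tool that is already right may stay where it is.

Things in the scene. Friction and masses are not known exactly. Their poses are not given: they have to be found in the camera images.
- red_screwdriver: screwdriver with a red handle, 210 mm long along its own y; handle from y = +12 to +104 mm, 24 mm wide across x, 26 mm high; blade to -y. Origin: middle of its length, under the handle; z up. 85 g, all in the handle: grip it across x at y = +58 mm. Starts in a nest, along it, handle at the nest's +y end.
- blue_screwdriver: screwdriver with a blue handle (the one in a nest; a like one fixed at the far left by the fence is no part of the job), 186 mm long along its own y; handle from y = +0 to +92 mm, 24 mm wide across x, 26 mm high; blade to -y. Origin: middle of its length, under the handle; z up. 85 g, all in the handle: grip it across x at y = +46 mm. Starts in a nest, along it, handle at the nest's +y end.
- yellow_chisel: chisel with a yellow handle, 235 mm long along its own y; handle from y = +9 to +112 mm, 20 mm wide across x, 26 mm high; blade to -y. Origin: middle of its length, under the handle; z up. 160 g, all in the handle: grip it across x at y = +60 mm. Starts in a nest, along it, handle at the nest's +y end.
- nest_a: black tool nest, fixed: tray 57 x 250 mm along its own y, rim 11 mm high, walls 6 mm; channel 45 x 238 mm, floor 5 mm above the bench. Origin: middle of the tray, at bench height; z up. A tongue outside its -y end (centre at y = -143 mm, 5 mm high) carries a colour tag, which one varies. Grip a tool lying in it with the fingertips above the rim.
- nest_b: black tool nest, fixed: tray 57 x 250 mm along its own y, rim 11 mm high, walls 6 mm; channel 45 x 238 mm, floor 5 mm above the bench. Origin: middle of the tray, at bench height; z up. A tongue outside its -y end (centre at y = -143 mm, 5 mm high) carries a colour tag, which one varies. Grip a tool lying in it with the fingertips above the rim.
- nest_c: black tool nest, fixed: tray 57 x 250 mm along its own y, rim 11 mm high, walls 6 mm; channel 45 x 238 mm, floor 5 mm above the bench. Origin: middle of the tray, at bench height; z up. A tongue outside its -y end (centre at y = -143 mm, 5 mm high) carries a colour tag, which one varies. Grip a tool lying in it with the fingertips above the rim.
- nest_spare: black tool nest of the same size, shape and axes as nest_a, but without a tag (its tongue shows a bare dark disc); empty at the start. The four nests lie side by side, 29 mm or more apart, in any order; low hardware up to 21 mm high, not part of the job, lies between their -y halves.
- red_tag: red round disc, 31 mm across, 4 mm thick, fixed on the tongue of one nest, 5 mm above the bench (origin: centre of its underside; its axes mean nothing). It marks the nest that belongs to the red screwdriver.
- blue_tag: blue round disc, 31 mm across, 4 mm thick, fixed on the tongue of one nest, 5 mm above the bench (origin: centre of its underside; its axes mean nothing). It marks the nest that belongs to the blue screwdriver.
- yellow_tag: yellow round disc, 31 mm across, 4 mm thick, fixed on the tongue of one nest, 5 mm above the bench (origin: centre of its underside; its axes mean nothing). It marks the nest that belongs to the yellow chisel.
There are look-alikes about, which are no part of the job. There is more than one size of the blue_screwdriver; the job needs the middle-sized.

How it is judged (in metres and radians):
On the way:
1. one of the tools lies in the nest without a tag, let go (((x of red_screwdriver in the frame of nest_spare between -0.014 and 0.014 m and y of red_screwdriver in the frame of nest_spare between -0.025 and 0.025 m and z of red_screwdriver in the frame of nest_spare between 0.001 and 0.009 m and angle between red_screwdriver's own z axis and vertical below 0.12 rad and angle between the y axis of red_screwdriver and the y axis of nest_spare, either way round below 0.25 rad and contact force between the fingers and red_screwdriver below 0.1 N and linear speed of red_screwdriver below 0.03 m/s) or (x of blue_screwdriver in the frame of nest_spare between -0.014 and 0.014 m and y of blue_screwdriver in the frame of nest_spare between -0.025 and 0.025 m and z of blue_screwdriver in the frame of nest_spare between 0.001 and 0.009 m and angle between blue_screwdriver's own z axis and vertical below 0.12 rad and angle between the y axis of blue_screwdriver and the y axis of nest_spare, either way round below 0.25 rad and contact force between the fingers and blue_screwdriver below 0.1 N and linear speed of blue_screwdriver below 0.03 m/s) or (x of yellow_chisel in the frame of nest_spare between -0.014 and 0.014 m and y of yellow_chisel in the frame of nest_spare between -0.025 and 0.025 m and z of yellow_chisel in the frame of nest_spare between 0.001 and 0.009 m and angle between yellow_chisel's own z axis and vertical below 0.12 rad and angle between the y axis of yellow_chisel and the y axis of nest_spare, either way round below 0.25 rad and contact force between the fingers and yellow_chisel below 0.1 N and linear speed of yellow_chisel below 0.03 m/s))), for 0.2 s.
At the end, for the whole second after the job is handed in: Each tool rests flat in the nest with the tag of its handle's colour (either way round): within 14 mm of the nest's long middle line, 25 mm of its middle lengthwise, 4 mm of the floor height, tilted under 0.12 rad, along the nest within 0.25 rad (((x of red_tag in the frame of nest_a between -0.03 and 0.03 m and x of red_screwdriver in the frame of nest_a between -0.014 and 0.014 m and y of red_screwdriver in the frame of nest_a between -0.025 and 0.025 m and z of red_screwdriver in the frame of nest_a between 0.001 and 0.009 m and angle between red_screwdriver's own z axis and vertical below 0.12 rad and angle between the y axis of red_screwdriver and the y axis of nest_a, either way round below 0.25 rad) or (x of red_tag in the frame of nest_b between -0.03 and 0.03 m and x of red_screwdriver in the frame of nest_b between -0.014 and 0.014 m and y of red_screwdriver in the frame of nest_b between -0.025 and 0.025 m and z of red_screwdriver in the frame of nest_b between 0.001 and 0.009 m and angle between red_screwdriver's own z axis and vertical below 0.12 rad and angle between the y axis of red_screwdriver and the y axis of nest_b, either way round below 0.25 rad) or (x of red_tag in the frame of nest_c between -0.03 and 0.03 m and x of red_screwdriver in the frame of nest_c between -0.014 and 0.014 m and y of red_screwdriver in the frame of nest_c between -0.025 and 0.025 m and z of red_screwdriver in the frame of nest_c between 0.001 and 0.009 m and angle between red_screwdriver's own z axis and vertical below 0.12 rad and angle between the y axis of red_screwdriver and the y axis of nest_c, either way round below 0.25 rad)) and ((x of blue_tag in the frame of nest_a between -0.03 and 0.03 m and x of blue_screwdriver in the frame of nest_a between -0.014 and 0.014 m and y of blue_screwdriver in the frame of nest_a between -0.025 and 0.025 m and z of blue_screwdriver in the frame of nest_a between 0.001 and 0.009 m and angle between blue_screwdriver's own z axis and vertical below 0.12 rad and angle between the y axis of blue_screwdriver and the y axis of nest_a, either way round below 0.25 rad) or (x of blue_tag in the frame of nest_b between -0.03 and 0.03 m and x of blue_screwdriver in the frame of nest_b between -0.014 and 0.014 m and y of blue_screwdriver in the frame of nest_b between -0.025 and 0.025 m and z of blue_screwdriver in the frame of nest_b between 0.001 and 0.009 m and angle between blue_screwdriver's own z axis and vertical below 0.12 rad and angle between the y axis of blue_screwdriver and the y axis of nest_b, either way round below 0.25 rad) or (x of blue_tag in the frame of nest_c between -0.03 and 0.03 m and x of blue_screwdriver in the frame of nest_c between -0.014 and 0.014 m and y of blue_screwdriver in the frame of nest_c between -0.025 and 0.025 m and z of blue_screwdriver in the frame of nest_c between 0.001 and 0.009 m and angle between blue_screwdriver's own z axis and vertical below 0.12 rad and angle between the y axis of blue_screwdriver and the y axis of nest_c, either way round below 0.25 rad)) and ((x of yellow_tag in the frame of nest_a between -0.03 and 0.03 m and x of yellow_chisel in the frame of nest_a between -0.014 and 0.014 m and y of yellow_chisel in the frame of nest_a between -0.025 and 0.025 m and z of yellow_chisel in the frame of nest_a between 0.001 and 0.009 m and angle between yellow_chisel's own z axis and vertical below 0.12 rad and angle between the y axis of yellow_chisel and the y axis of nest_a, either way round below 0.25 rad) or (x of yellow_tag in the frame of nest_b between -0.03 and 0.03 m and x of yellow_chisel in the frame of nest_b between -0.014 and 0.014 m and y of yellow_chisel in the frame of nest_b between -0.025 and 0.025 m and z of yellow_chisel in the frame of nest_b between 0.001 and 0.009 m and angle between yellow_chisel's own z axis and vertical below 0.12 rad and angle between the y axis of yellow_chisel and the y axis of nest_b, either way round below 0.25 rad) or (x of yellow_tag in the frame of nest_c between -0.03 and 0.03 m and x of yellow_chisel in the frame of nest_c between -0.014 and 0.014 m and y of yellow_chisel in the frame of nest_c between -0.025 and 0.025 m and z of yellow_chisel in the frame of nest_c between 0.001 and 0.009 m and angle between yellow_chisel's own z axis and vertical below 0.12 rad and angle between the y axis of yellow_chisel and the y axis of nest_c, either way round below 0.25 rad)) and linear speed of each of red_screwdriver, blue_screwdriver, yellow_chisel below 0.02 m/s); the robot touches nothing.
It fails at once if the red screwdriver is dropped (falls free at over 0.7 m/s, a drop of about 25 mm) (linear speed of red_screwdriver above 0.7 m/s and contact force between the fingers and red_screwdriver below 0.05 N).
It fails at once if the blue screwdriver is dropped (falls free at over 0.7 m/s, a drop of about 25 mm) (linear speed of blue_screwdriver above 0.7 m/s and contact force between the fingers and blue_screwdriver below 0.05 N).
It fails at once if the yellow chisel is dropped (falls free at over 0.7 m/s, a drop of about 25 mm) (linear speed of yellow_chisel above 0.7 m/s and contact force between the fingers and yellow_chisel below 0.05 N).
It also fails if it takes over 104 s, if anything falls off the work surface, if the arm or the gripper's body presses on something with over 40 N, if the wrist force passes 120 N, or if a joint passes its speed limit or range.

## Working session

There is one attempt and no reset: what is moved stays moved. The work goes in short steps, Python scripts to look and compute and a tool call to move; the robot and the scene stay as the last step left them, time stands still between calls to the robot, and variables do not carry over. Pictures are saved under pics/ and viewed, at most 14 in all, crops included, and the job is handed in when it is done.

Besides the shell and the picture viewer there is one more tool, called after ">>>" as name(argument=value, ...), one argument or row to a line, values as JSON. arm_command: Moves the arm, as the interface text tells. Its arguments: {"type":"object","properties":{"deltas":{"type":"array"}},"required":["deltas"]}

```bash
mkdir -p pics
cat > h.py <<'E'
import numpy as np, cv2
from cell import *
def save(img,name): cv2.imwrite('pics/'+name,cv2.cvtColor(img,cv2.COLOR_RGB2BGR))
def world(cam,u,v,d):
    P=camera_params(cam);K=np.array(P['camera_matrix']);T=np.array(P['extrinsics'])
    p=np.stack([(u-K[0,2])/K[0,0]*d,(v-K[1,2])/K[1,1]*d,d,np.ones_like(d)])
    return (T@p)[:3]
E
python3 - <<'E'
from h import *
for n in('top','scene'):
    a,d=get_image(n);save(a,n+'0.png');np.savez(n+'0.npz',a=a,d=d)
    print(n,camera_params(n))
s=read_state();print(s['eef_pos'],s['tool_rot'],s['clock'],s['width'],s['force'])
E
```

```text
top {'camera_matrix': array([[492.46251311,   0.        , 282.50851192],
       [  0.        , 492.46251311, 215.44270218],
       [  0.        ,   0.        ,   1.        ]]), 'extrinsics': array([[ 1.31061306e-02, -9.89064504e-01,  1.46900093e-01,
         3.50886279e+02],
       [-9.99855217e-01, -1.45576557e-02, -8.81025621e-03,
        -9.63295989e+01],
       [ 1.08524327e-02, -1.46763356e-01, -9.89112098e-01,
         1.20034724e+03],
       [ 0.00000000e+00,  0.00000000e+00,  0.00000000e+00,
         1.00000000e+00]])}
scene {'camera_matrix': array([[417.87479951,   0.        , 285.93514456],
       [  0.        , 417.87479951, 212.19360881],
       [  0.        ,   0.        ,   1.        ]]), 'extrinsics': array([[ 8.56490646e-01, -3.76417066e-01,  3.53176961e-01,
         2.15665114e+02],
       [-5.15985329e-01, -6.42318989e-01,  5.66732262e-01,
        -6.19684985e+02],
       [ 1.35245731e-02, -6.67635012e-01, -7.44365889e-01,
         7.26955290e+02],
       [ 0.00000000e+00,  0.00000000e+00,  0.00000000e+00,
         1.00000000e+00]])}
[145.38519101 632.96419265 230.49575315] [-3.13990951e+00  8.62617738e-06  2.91572863e+00] 0.1 85.68311894871627 [ 1.1904985  -0.51216769 -0.10906036]
```

View pics/top0.png

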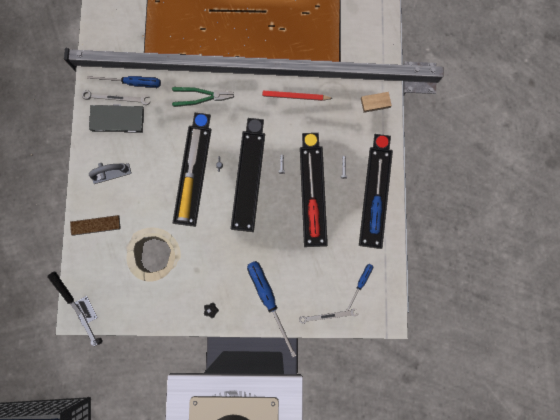

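View pics/scene0.png

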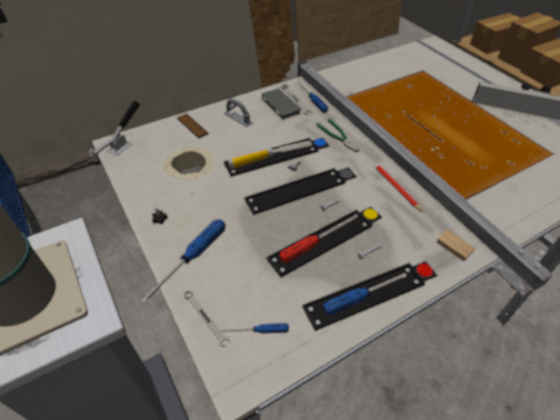

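Top view: the nests from left to right are blue tag (201,120) holding the yellow chisel (185,198), bare disc (254,126) empty, yellow tag (311,140) holding the red screwdriver (314,217), and red tag (382,142) holding the blue screwdriver (376,213).
The scene view agrees: blue tag (320,143), bare (347,174), yellow (370,215), red (424,270).

Possible confusions:
- **Blue screwdriver:** nest (376,213) is the one I want. The others are the large one at (262,288), the small one at (362,285), and the fixed one at (140,81).
- **Red screwdriver:** handle (314,217), against the red pencil at (295,96).
- **Yellow chisel:** handle (185,198), against the orange board, the yellow tag and the wood block (376,102).

Next I measure positions in both views.

```bash
cat >> h.py <<'E'
def cloud(n,a,d):
    v,u=np.mgrid[:420,:560];return np.moveaxis(world(n,u.ravel(),v.ravel(),d.ravel().astype(float)).reshape(3,420,560),0,-1)
def masks(a):
    h=cv2.cvtColor(a,cv2.COLOR_RGB2HSV);H,S,V=[h[...,i].astype(int) for i in range(3)]
    s=(S>140)&(V>70)
    return dict(red=s&((H<6)|(H>172)),blue=s&(H>100)&(H<125),yellow=s&(H>18)&(H<32)&(V>120),black=(V<45))
def analyse(n,a,d,zmax=60):
    W=cloud(n,a,d);X=W[...,0];ok=(d>0)&(X>400)&(X<830)&(abs(W[...,1]+100)<420)&(W[...,2]<zmax+100)
    for c,m in masks(a).items():
        k,l,st,_=cv2.connectedComponentsWithStats((m&ok).astype(np.uint8),connectivity=8)
        for i in range(1,k):
            if st[i,4]<(60 if c!='black' else 500):continue
            P=W[l==i]; q=P[:,2]; 
            (cx,cy),(w,hh),an=cv2.minAreaRect(P[:,:2].astype(np.float32))
            b=cv2.boxPoints(((cx,cy),(w,hh),an));e=max([b[1]-b[0],b[2]-b[1]],key=np.linalg.norm)
            e=e*np.sign(-e[0]) # towards robot
            print(n,c,st[i,4],'px',st[i,:2]+st[i,2:4]//2,'c',np.round([cx,cy],1),'LW',np.round(sorted([w,hh])[::-1],1),'ang',round(np.degrees(np.arctan2(e[1],e[0]))%360,1),'z',np.round(np.percentile(q,[5,50,95]),1))
E
python3 - <<'E'
from h import *
for n in('top','scene'):
    f=np.load(n+'0.npz');analyse(n,f['a'],f['d'])
# close crop of the chosen blue one
a=np.load('top0.npz')['a'][100:260,160:420];save(cv2.resize(a,None,fx=3,fy=3,interpolation=cv2.INTER_CUBIC),'crop.png')
E
```

```text
top red 121 px [382 142] c [ 720.2 -354.1] LW [31.  30.1] ang 167.6 z [ 5.4  8.5 12.9]
top red 372 px [314 218] c [ 521.5 -181.3] LW [92.3 24.7] ang 183.6 z [21.7 28.9 33.3]
top blue 120 px [201 120] c [769.2 102.5] LW [31.4 29. ] ang 181.5 z [ 3.8  8.9 12.8]
top blue 317 px [376 215] c [ 531.3 -331.6] LW [91.5 22.7] ang 174.2 z [22.5 28.7 34. ]
top yellow 118 px [311 140] c [ 721.3 -174.5] LW [30.  27.8] ang 178.6 z [ 5.1  9.2 12.9]
top yellow 309 px [185 197] c [567.5 129.9] LW [97.5 21.4] ang 176.3 z [23.4 28.3 33.1]
top black 1115 px [192 174] c [632.7 117. ] LW [257.7  54.6] ang 173.1 z [ 2.   6.6 13. ]
top black 2002 px [248 179] c [622.1 -21.4] LW [261.9  53.1] ang 174.7 z [ 1.7  5.8 11.6]
top black 1380 px [314 194] c [ 584.  -181.5] LW [257.  52.] ang 183.0 z [ 1.4  5.9 12.3]
top black 1506 px [376 195] c [ 584.6 -336. ] LW [259.9  54.7] ang 173.0 z [ 1.5  5.8 12.7]
scene red 463 px [299 248] c [ 526.4 -177.2] LW [103.2  38. ] ang 184.9 z [11.2 28.8 32.9]
scene red 174 px [424 270] c [ 721.9 -353.6] LW [34.2 31.1] ang 181.5 z [ 5.1  8.9 10.9]
scene blue 75 px [320 143] c [767.9 100.7] LW [31.5 30.4] ang 234.5 z [ 4.8  8.  10.3]
scene blue 469 px [345 300] c [ 534.3 -327.7] LW [96.1 33.3] ang 173.8 z [24.6 30.1 33.6]
scene yellow 165 px [250 157] c [568.1 125.1] LW [97.2 15.1] ang 176.1 z [24.5 28.1 31. ]
scene yellow 112 px [371 213] c [ 723.4 -174.7] LW [36.  29.5] ang 190.2 z [ 6.2  9.1 11. ]
scene black 582 px [272 159] c [627.7 103.6] LW [254.7  52.9] ang 167.2 z [ 3.3  6.3 11.7]
scene black 1529 px [296 192] c [620.4 -23.6] LW [258.5  57. ] ang 174.3 z [ 3.3  5.9 11.2]
scene black 1341 px [320 243] c [ 584.2 -183.7] LW [258.7  54.9] ang 183.3 z [ 3.6  6.3 12. ]
scene black 1954 px [366 297] c [ 585.5 -339.3] LW [260.9  54.9] ang 172.9 z [ 3.8  6.5 12.4]
```

View pics/crop.png

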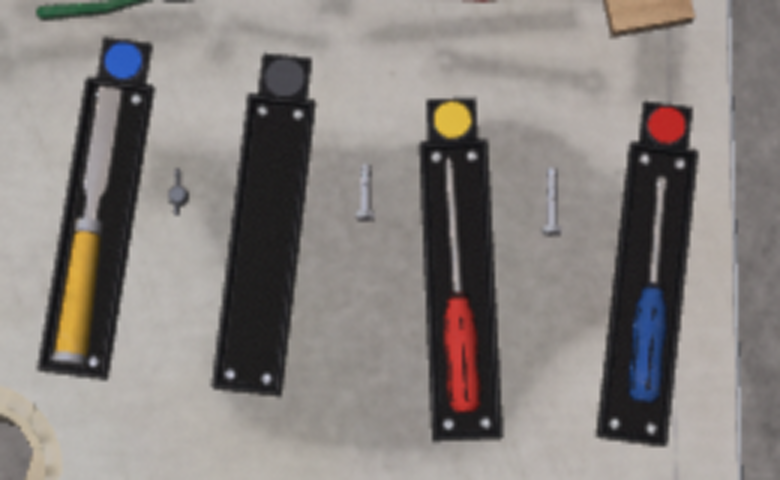

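The crop confirms the choice: the mid-sized blue screwdriver lies in the red-tag nest, and the measured sizes match (92x24 handle, top at about z = 31). The chisel nearly fills its nest, so I'll refine the nest centres and the chisel's profile.

Run:
```python
from h import *
N={'blue':(768.6,101.6,173),'yel':(722.3,-174.6,183.1),'red':(721,-353.9,173),'spare':(759,-36,174.5)}
for n in('top','scene'):
    f=np.load(n+'0.npz');a,d=f['a'],f['d'];W=cloud(n,a,d)
    V=a.max(2).astype(int);S=V-a.min(2)
    # screws+disc: ortho outline of tray incl tongue
    for k,(tx,ty,t) in N.items():
        t=np.radians(t);e=np.array([np.cos(t),np.sin(t)]);x=np.array([e[1],-e[0]])
        D=W[...,:2]-np.array([tx,ty]);y=D@e;xx=D@x
        if k=='spare':
            m=(np.hypot(xx,y)<35)&(V>55)&(V<110)&(d>0)&(S<20)
            kk,l,st,c=cv2.connectedComponentsWithStats(m.astype(np.uint8));i=1+np.argmax(st[1:,4])
            print(n,'disc',st[i],W[l==i].mean(0), (W[l==i].min(0)+W[l==i].max(0))/2)
        dark=(V<60)&(d>0)&(W[...,2]<20)
        sel=dark&(abs(xx)<38)&(y>15)&(y<290)
        P=np.c_[xx[sel],y[sel]]
        # tray near end and axis by side edges
        B=[]
        for y0 in range(30,260,10):
            q=P[abs(P[:,1]-y0)<5,0]
            if len(q)>8:B.append((y0,q.min(),q.max()))
        B=np.array(B);mid=(B[:,1]+B[:,2])/2
        p=np.polyfit(B[:,0],mid,1)
        print(n,k,'near end y',np.percentile(P[:,1],99.5).round(1),'(268 exp) mid offset at143',np.polyval(p,143).round(1),'tilt deg',np.degrees(p[0]).round(2),'width',np.median(B[:,2]-B[:,1]).round(1))
    # chisel profile
    t=np.radians(173);e=np.array([np.cos(t),np.sin(t)]);x=np.array([e[1],-e[0]])
    D=W[...,:2]-np.array([626.6,118.8]);y=D@e;xx=D@x
    print([(y0,int(np.percentile(W[...,2][(abs(y-y0)<4)&(abs(xx)<20)],90)),int(np.median(xx[(abs(y-y0)<4)&(abs(xx)<20)&(V>90)]))) for y0 in range(-112,125,8)if ((abs(y-y0)<4)&(abs(xx)<20)&(V>90)).any()])
```

```text
top blue near end y 266.3 (268 exp) mid offset at143 -1.3 tilt deg -0.23 width 53.7
top yel near end y 266.9 (268 exp) mid offset at143 1.1 tilt deg 0.18 width 54.2
top red near end y 267.0 (268 exp) mid offset at143 1.1 tilt deg 0.03 width 54.2
top disc [244 118  21  17 181] [757.91502428 -33.36985974   5.38736905] [754.51943121 -32.97101685   6.5023384 ]
top spare near end y 268.3 (268 exp) mid offset at143 1.6 tilt deg -0.23 width 53.0
[(-112, 11, 4), (-104, 14, 8), (-96, 12, 6), (-88, 13, 6), (-80, 14, 5), (-72, 15, 5), (-64, 16, 6), (-56, 17, 5), (-48, 16, 5), (-40, 17, 6), (-32, 19, 4), (-24, 17, 4), (-16, 17, 5), (-8, 21, 3), (0, 27, 4), (8, 29, 4), (16, 27, 3), (24, 28, 1), (32, 29, 2), (40, 30, 2), (48, 31, 2), (56, 30, 1), (64, 29, 1), (72, 30, 1), (80, 31, 1), (88, 31, 1), (96, 30, 0), (104, 31, 0), (112, 31, 0), (120, 20, 0)]
scene blue near end y 265.2 (268 exp) mid offset at143 -14.3 tilt deg -1.69 width 29.6
scene yel near end y 267.6 (268 exp) mid offset at143 -6.8 tilt deg -3.51 width 52.9
scene red near end y 266.7 (268 exp) mid offset at143 -1.8 tilt deg 0.03 width 53.8
scene disc [334 168  22  16 136] [758.88184627 -33.11596414   4.82701114] [758.66995686 -32.11492236   5.54882948]
scene spare near end y 267.6 (268 exp) mid offset at143 -0.4 tilt deg -0.04 width 54.4
[(-112, 11, 1), (-104, 11, 5), (-96, 11, 6), (-88, 12, 5), (-80, 13, 6), (-72, 13, 7), (-64, 14, 2), (-56, 16, 4), (-48, 16, 3), (-40, 18, 3), (-32, 17, 4), (-24, 18, 4), (-16, 19, 3), (-8, 18, 4), (0, 27, -1), (8, 28, 0), (16, 26, -2), (24, 28, -1), (32, 28, -2), (40, 27, -2), (48, 29, -3), (56, 28, -3), (64, 29, -4), (72, 29, -3), (80, 29, -4), (88, 29, -5), (96, 30, -7), (104, 30, -5), (112, 30, -5), (120, 25, 0)]
```

>>> arm_command(
  deltas=[
    {"dx":0.03,"dy":-0.035,"yaw":1},
    {"dx":0.06,"dy":-0.07,"yaw":2},
    {"dx":0.09,"dy":-0.105,"yaw":3},
    {"dx":0.12,"dy":-0.14,"yaw":4},
    {"dx":0.15,"dy":-0.175,"yaw":5},
    {"dx":0.18,"dy":-0.21,"yaw":6},
    {"dx":0.21,"dy":-0.245,"yaw":7},
    {"dx":0.24,"dy":-0.28,"yaw":8},
    {"dx":0.27,"dy":-0.315,"yaw":9},
    {"dx":0.3,"dy":-0.35,"yaw":9},
    {"dx":0.33,"dy":-0.385,"yaw":9},
    {"dx":0.36,"dy":-0.42,"yaw":9},
    {"dx":0.39,"dy":-0.465,"yaw":9},
    {"dx":0.41,"dy":-0.495,"yaw":9},
    {"dx":0.4225,"dy":-0.505,"yaw":9},
    {"dx":0.4225,"dy":-0.505,"yaw":9},
    {"dx":0.4225,"dy":-0.505,"yaw":9},
  ],
)

```text
invalid input at $.deltas[0]: expected keys dx, dy, dz, yaw, jaw
```

Chisel sits midway in its nest. Estimated nest centres:

| Nest | x, y (mm) | angle |
|---|---|---|
| blue | 627, 117.8 | 173° |
| spare | 615.8, -21.2 | 174.5° |
| yellow | 579.8, -181.6 | 183.1° |
| red | 579.3, -335.8 | 173° |

First I reach above the chisel handle (567.5, 127.5, yaw 175).

>>> arm_command(
  deltas=[
    {"dx":0.02,"dy":-0.024,"dz":0,"yaw":1,"jaw":1},
    {"dx":0.05,"dy":-0.06,"dz":0,"yaw":2,"jaw":1},
    {"dx":0.08,"dy":-0.096,"dz":0,"yaw":3,"jaw":1},
    {"dx":0.11,"dy":-0.132,"dz":0,"yaw":4,"jaw":1},
    {"dx":0.14,"dy":-0.168,"dz":0,"yaw":5,"jaw":1},
    {"dx":0.17,"dy":-0.204,"dz":0,"yaw":6,"jaw":1},
    {"dx":0.2,"dy":-0.24,"dz":0,"yaw":7,"jaw":1},
    {"dx":0.23,"dy":-0.276,"dz":0,"yaw":8,"jaw":1},
    {"dx":0.26,"dy":-0.312,"dz":0,"yaw":8,"jaw":1},
    {"dx":0.29,"dy":-0.348,"dz":0,"yaw":8,"jaw":1},
    {"dx":0.32,"dy":-0.384,"dz":0,"yaw":8,"jaw":1},
    {"dx":0.35,"dy":-0.42,"dz":0,"yaw":8,"jaw":1},
    {"dx":0.38,"dy":-0.456,"dz":0,"yaw":8,"jaw":1},
    {"dx":0.41,"dy":-0.492,"dz":0,"yaw":8,"jaw":1},
    {"dx":0.422,"dy":-0.506,"dz":-0.02,"yaw":8,"jaw":1},
    {"dx":0.422,"dy":-0.506,"dz":-0.06,"yaw":8,"jaw":1},
    {"dx":0.422,"dy":-0.506,"dz":-0.1,"yaw":8,"jaw":1},
    {"dx":0.422,"dy":-0.506,"dz":-0.13,"yaw":8,"jaw":1},
    {"dx":0.422,"dy":-0.506,"dz":-0.13,"yaw":8,"jaw":1},
    {"dx":0.422,"dy":-0.506,"dz":-0.13,"yaw":8,"jaw":1},
  ],
)

```text
clock: 2.1
eef_pos: [567.5, 127.5, 101.4]
tool_rot: [-3.141, -0.001, 3.055]
force: [1.3, 0.4, -0.4]
width: 85.2
gripper_force: 0.0
```

>>> arm_command(
  deltas=[
    {"dx":0,"dy":0,"dz":-0.02,"yaw":0,"jaw":1},
    {"dx":0,"dy":0,"dz":-0.04,"yaw":0,"jaw":1},
    {"dx":0,"dy":0,"dz":-0.06,"yaw":0,"jaw":1},
    {"dx":0,"dy":0,"dz":-0.075,"yaw":0,"jaw":1},
    {"dx":0,"dy":0,"dz":-0.086,"yaw":0,"jaw":1},
    {"dx":0,"dy":0,"dz":-0.086,"yaw":0,"jaw":1},
    {"dx":0,"dy":0,"dz":-0.086,"yaw":0,"jaw":0},
    {"dx":0,"dy":0,"dz":-0.086,"yaw":0,"jaw":0},
    {"dx":0,"dy":0,"dz":-0.086,"yaw":0,"jaw":0},
    {"dx":0,"dy":0,"dz":-0.086,"yaw":0,"jaw":0},
    {"dx":0,"dy":0,"dz":-0.086,"yaw":0,"jaw":0},
    {"dx":0,"dy":0,"dz":-0.086,"yaw":0,"jaw":0},
    {"dx":0,"dy":0,"dz":-0.086,"yaw":0,"jaw":0},
    {"dx":0,"dy":0,"dz":-0.086,"yaw":0,"jaw":0},
  ],
)

```text
clock: 3.5
eef_pos: [568.0, 127.6, 16.0]
tool_rot: [3.141, 0.001, 3.055]
force: [-1.3, -0.4, 6.0]
width: 18.6
gripper_force: 59.5
```

>>> arm_command(
  deltas=[
    {"dx":0,"dy":0,"dz":0.005,"yaw":0,"jaw":0},
    {"dx":0,"dy":0,"dz":0.015,"yaw":0,"jaw":0},
    {"dx":0,"dy":0,"dz":0.03,"yaw":0,"jaw":0},
    {"dx":0,"dy":0,"dz":0.045,"yaw":0,"jaw":0},
    {"dx":0,"dy":0,"dz":0.06,"yaw":0,"jaw":0},
    {"dx":0,"dy":0,"dz":0.07,"yaw":0,"jaw":0},
    {"dx":0,"dy":0,"dz":0.07,"yaw":0,"jaw":0},
    {"dx":0,"dy":0,"dz":0.07,"yaw":0,"jaw":0},
  ],
)

```text
clock: 4.3
eef_pos: [567.5, 127.6, 85.6]
tool_rot: [3.141, 0.0, 3.055]
force: [-0.7, 0.2, -1.1]
width: 18.6
gripper_force: 58.6
```

Run:
```python
from h import *
a,d=get_image('scene');save(a,'s1.png');b,db=get_image('top')
save(np.hstack([a[60:300,150:450],b[60:300,100:400]]),'c1.png')
s=read_state();print(s['eef_pos'],s['force'],s['torque'],s['width'])
for n,i,dd in(('top',b,db),('scene',a,d)):
    W=cloud(n,i,dd); V=i.max(2)
    m=(W[...,2]>70)&(W[...,2]<105)&(W[...,0]>590)&(W[...,0]<780)&(abs(W[...,1]-115)<40)&(dd>0)
    P=W[m]; 
    if len(P)>20:
        print(n,len(P),P[:,0].max());
        print(np.polyfit(P[:,0],P[:,1],1),np.polyfit(P[:,0],P[:,2],1), [(x,P[abs(P[:,0]-x)<10,2].mean().round(1)) for x in range(600,760,20) if (abs(P[:,0]-x)<10).any()])
```

```text
[566.92266205 127.40395797  84.74624783] [ 0.22754043 -0.98123388 -1.5877479 ] [ 0.01127205  0.0029081  -0.01121813] 18.532788790991248
top 392 743.1108092983495
[-6.04093432e-02  1.57561306e+02] [-1.10323526e-01  1.59658358e+02] [(600, np.float64(89.5)), (620, np.float64(95.7)), (640, np.float64(87.2)), (660, np.float64(85.6)), (680, np.float64(83.9)), (700, np.float64(82.4)), (720, np.float64(80.6)), (740, np.float64(79.3))]
scene 344 743.3446785619195
[-4.71517864e-02  1.46850346e+02] [-1.05731977e-01  1.56674078e+02] [(600, np.float64(93.3)), (620, np.float64(92.3)), (640, np.float64(87.9)), (660, np.float64(86.0)), (680, np.float64(84.4)), (700, np.float64(82.3)), (720, np.float64(81.0)), (740, np.float64(79.3))]
```

View pics/c1.png

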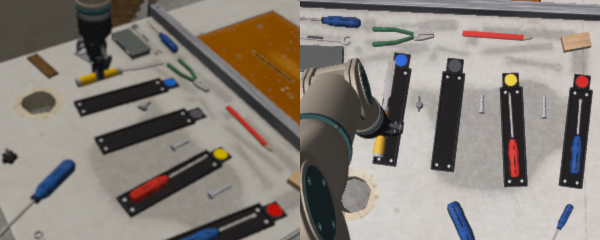

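The chisel hangs level, seen at (97,75) in the left half (scene view) with its tip at x = 743. Both views put the grip at y ≈ 59.5. Next I carry it over the spare nest.

>>> arm_command(
  deltas=[
    {"dx":-0.001,"dy":-0.01,"dz":0,"yaw":-0.2,"jaw":0},
    {"dx":-0.003,"dy":-0.03,"dz":0,"yaw":-0.4,"jaw":0},
    {"dx":-0.005,"dy":-0.055,"dz":0,"yaw":-0.6,"jaw":0},
    {"dx":-0.007,"dy":-0.08,"dz":0,"yaw":-0.8,"jaw":0},
    {"dx":-0.009,"dy":-0.105,"dz":0,"yaw":-1,"jaw":0},
    {"dx":-0.011,"dy":-0.13,"dz":0,"yaw":-1,"jaw":0},
    {"dx":-0.011,"dy":-0.143,"dz":0,"yaw":-1,"jaw":0},
    {"dx":-0.011,"dy":-0.143,"dz":0,"yaw":-1,"jaw":0},
    {"dx":-0.011,"dy":-0.143,"dz":-0.02,"yaw":-1,"jaw":0},
    {"dx":-0.011,"dy":-0.143,"dz":-0.04,"yaw":-1,"jaw":0},
    {"dx":-0.011,"dy":-0.143,"dz":-0.05,"yaw":-1,"jaw":0},
    {"dx":-0.011,"dy":-0.143,"dz":-0.055,"yaw":-1,"jaw":0},
    {"dx":-0.011,"dy":-0.143,"dz":-0.06,"yaw":-1,"jaw":0},
    {"dx":-0.011,"dy":-0.143,"dz":-0.06,"yaw":-1,"jaw":0},
  ],
)

```text
clock: 5.8
eef_pos: [556.6, -15.1, 25.2]
tool_rot: [3.141, -0.0, 3.038]
force: [0.5, -0.2, -1.3]
width: 18.3
gripper_force: 58.7
```

Run:
```python
from h import *
a,d=get_image('scene');b,db=get_image('top')
save(np.hstack([cv2.resize(a[130:250,220:400],None,fx=2,fy=2),cv2.resize(b[100:250,190:300],(352,480))[:240]]),'c2.png')
s=read_state();print(s['eef_pos'],s['force'],s['width'])
for n,i,dd in(('top',b,db),('scene',a,d)):
    W=cloud(n,i,dd); S=i.max(2)
    m=(W[...,0]>640)&(W[...,0]<745)&(abs(W[...,1]+22)<24)&(dd>0)&(S>90)
    P=W[m];print(n,len(P),np.percentile(P[:,0],99) if len(P) else 0,np.polyfit(P[:,0],P[:,1],1),P[:,1].mean(),P[:,0].mean(),P[:,2].mean())
```

```text
[556.89468374 -15.36928355  25.73764821] [-0.23749737 -0.17294721 -0.53003274] 18.395271167432163
top 104 742.8719134261385 [   0.64201244 -490.59767345] -26.342894063384282 723.1242691512196 14.91684287146543
scene 261 743.0814996309105 [-0.03688522  0.39415006] -25.0322749241452 689.339024221277 19.74434748701342
```

View pics/c2.png

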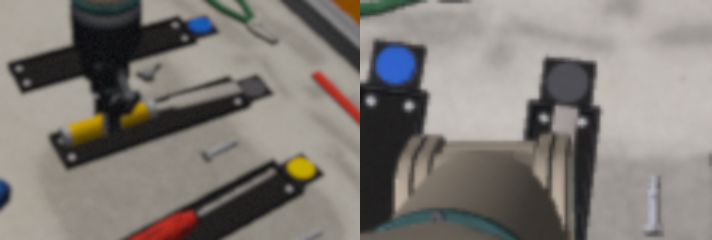

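Run:
```python
from h import *
for n in('top','scene'):
    i,dd=get_image(n);W=cloud(n,i,dd);S=i.max(2)
    m=(W[...,0]>640)&(W[...,0]<765)&(abs(W[...,1]+28)<24)&(dd>0)&(S>95)
    k,l,st,c=cv2.connectedComponentsWithStats(m.astype(np.uint8))
    for j in range(1,k):
        P=W[l==j]
        if len(P)>5: print(n,len(P),P.min(0).round(1),P.max(0).round(1),P.mean(0).round(1))
    y=W[...,1];x=W[...,0]
    for X in range(716,756,3):
        q=(abs(x-X)<2)&(abs(y+33)<4)&(dd>0); print((X,int(S[q].mean()),round(float(W[...,2][q].mean()),1)),end=' ')
    print()
```

```text
top 23 [745.2 -12.   -5.4] [764.2  -4.2   6.7] [754.3  -8.1   1.4]
top 78 [703.9 -48.    3. ] [735.1 -23.7  26.1] [721. -34.  19.]
top 7 [725.3 -17.8   1. ] [732.7 -12.7   8. ] [727.9 -15.2   5.5]
(716, 159, 21.2) (719, 159, 21.7) (722, 161, 22.0) (725, 160, 21.5) (728, 160, 19.6) (731, 143, 19.6) (734, 133, 19.5) (737, 65, 9.8) (740, 68, 7.9) (743, 80, 5.0) (746, 84, 5.4) (749, 84, 4.8) (752, 83, 4.5) (755, 84, 5.1) 
scene 233 [641.6 -44.1  -2.5] [764.8  -4.2  30.1] [693.1 -26.9  21. ]
(716, 91, 12.4) (719, 93, 12.8) (722, 103, 14.1) (725, 113, 16.2) (728, 98, 12.8) (731, 103, 14.6) (734, 50, 5.9) <stdin>:11: RuntimeWarning: Mean of empty slice.
  ret = ret.dtype.type(ret / rcount)
Traceback (most recent call last):
ValueError: cannot convert float NaN to integer
```

Tip at x ≈ 733.5–735 against a channel end at 734.3, so I shift back 1 mm and lower slowly.

>>> arm_command(
  deltas=[
    {"dx":-0.001,"dy":0,"dz":-0.002,"yaw":0,"jaw":0},
    {"dx":-0.001,"dy":0,"dz":-0.004,"yaw":0,"jaw":0},
    {"dx":-0.001,"dy":0,"dz":-0.006,"yaw":0,"jaw":0},
    {"dx":-0.001,"dy":0,"dz":-0.008,"yaw":0,"jaw":0},
    {"dx":-0.001,"dy":0,"dz":-0.009,"yaw":0,"jaw":0},
    {"dx":-0.001,"dy":0,"dz":-0.009,"yaw":0,"jaw":0},
  ],
)

```text
clock: 6.6
eef_pos: [555.4, -15.5, 16.1]
tool_rot: [-3.142, -0.0, 3.038]
force: [-0.1, 0.5, -2.0]
width: 19.0
gripper_force: 58.7
```

>>> arm_command(
  deltas=[
    {"dx":0,"dy":0,"dz":-0.001,"yaw":0,"jaw":0},
    {"dx":0,"dy":0,"dz":-0.001,"yaw":0,"jaw":0},
    {"dx":0,"dy":0,"dz":-0.001,"yaw":0,"jaw":0.4},
    {"dx":0,"dy":0,"dz":-0.001,"yaw":0,"jaw":1},
    {"dx":0,"dy":0,"dz":-0.001,"yaw":0,"jaw":1},
    {"dx":0,"dy":0,"dz":-0.001,"yaw":0,"jaw":1},
    {"dx":0,"dy":0,"dz":-0.001,"yaw":0,"jaw":1},
    {"dx":0,"dy":0,"dz":-0.001,"yaw":0,"jaw":1},
    {"dx":0,"dy":0,"dz":0.02,"yaw":0,"jaw":1},
    {"dx":0,"dy":0,"dz":0.05,"yaw":0,"jaw":1},
    {"dx":0,"dy":0,"dz":0.09,"yaw":0,"jaw":1},
    {"dx":0,"dy":-0.02,"dz":0.12,"yaw":0,"jaw":1},
    {"dx":0,"dy":-0.06,"dz":0.12,"yaw":0,"jaw":1},
    {"dx":0,"dy":-0.1,"dz":0.12,"yaw":0,"jaw":1},
    {"dx":0,"dy":-0.14,"dz":0.12,"yaw":0,"jaw":1},
    {"dx":0,"dy":-0.18,"dz":0.12,"yaw":0,"jaw":1},
    {"dx":0,"dy":-0.22,"dz":0.12,"yaw":0,"jaw":1},
    {"dx":0,"dy":-0.26,"dz":0.12,"yaw":0,"jaw":1},
    {"dx":-0.01,"dy":-0.29,"dz":0.12,"yaw":0,"jaw":1},
    {"dx":-0.023,"dy":-0.315,"dz":0.12,"yaw":0,"jaw":1},
  ],
)

```text
clock: 8.6
eef_pos: [532.0, -332.9, 136.1]
tool_rot: [-3.141, 0.0, 3.037]
force: [0.3, 0.5, 0.8]
width: 85.4
gripper_force: 0.0
```

Run:
```python
from h import *
a,d=get_image('scene');b,db=get_image('top')
save(np.hstack([cv2.resize(a[130:350,200:450],(500,440)),cv2.resize(b[100:250,170:270],(293,440))]),'c3.png')
analyse('top',b,db);analyse('scene',a,d)
s=read_state();print(s['eef_pos'],s['clock'],s['qpos'])
```

```text
top red 121 px [382 142] c [ 720.7 -353.9] LW [31.4 29.7] ang 162.2 z [ 3.7  8.8 13. ]
top red 378 px [314 218] c [ 521.2 -181.5] LW [92.  24.7] ang 183.6 z [21.5 28.9 33.5]
top blue 120 px [201 120] c [770.1 102.6] LW [32.4 27.9] ang 185.1 z [ 4.   8.8 12.3]
top blue 212 px [375 221] c [ 516.  -329.7] LW [60.4 22.1] ang 175.0 z [24.1 29.1 33.3]
top yellow 119 px [311 140] c [ 721.1 -174.5] LW [31.3 28. ] ang 178.8 z [ 4.5  8.9 12.4]
top yellow 328 px [244 203] c [555.2 -14.6] LW [98.2 21.8] ang 173.0 z [22.4 28.  32.3]
top black 1979 px [192 174] c [632.7 117.1] LW [257.4  53.9] ang 173.4 z [ 1.6  5.9 12.1]
top black 574 px [242 179] c [618.7  -4.6] LW [258.7  48.9] ang 181.8 z [ 1.8  6.2 12.8]
top black 1344 px [314 194] c [ 585.1 -181.7] LW [258.6  52.3] ang 182.9 z [ 1.5  5.7 12.1]
top black 753 px [379 168] c [ 651.  -344.9] LW [128.   54.4] ang 173.0 z [ 1.2  5.8 12.3]
scene red 501 px [299 248] c [ 527.4 -177.7] LW [106.2  36.2] ang 184.3 z [12.2 28.2 32.7]
scene red 173 px [424 270] c [ 721.4 -353.1] LW [33.6 33.3] ang 254.3 z [ 4.4  9.  11. ]
scene blue 74 px [320 143] c [767.8 100.4] LW [30.4 29.8] ang 146.7 z [ 5.6  8.2 10.7]
scene blue 487 px [345 300] c [ 535.4 -327.9] LW [97.9 35.9] ang 172.8 z [24.3 29.9 33.2]
scene yellow 278 px [274 193] c [560.4  -8.7] LW [104.8  37.9] ang 175.1 z [10.1 27.7 31.2]
scene black 1131 px [273 158] c [630.7 116. ] LW [250.4  58.7] ang 173.3 z [ 3.2  5.7 11.1]
scene black 532 px [295 196] c [610.2 -40.4] LW [246.9  53. ] ang 165.5 z [ 3.6  7.1 11.8]
scene black 727 px [310 254] c [ 541.3 -193.5] LW [155.  154.2] ang 222.9 z [ 3.7  6.4 13.4]
scene black 1635 px [366 297] c [ 584.3 -348.5] LW [260.6  74. ] ang 173.3 z [ 3.8  6.4 12.1]
[ 528.88547078 -336.35319338  136.03168495] 8.7 [ 0.54486144  0.70471206 -0.04206189  1.67305357  0.04540182  0.76538535
  1.93941523]
```

View pics/c3.png

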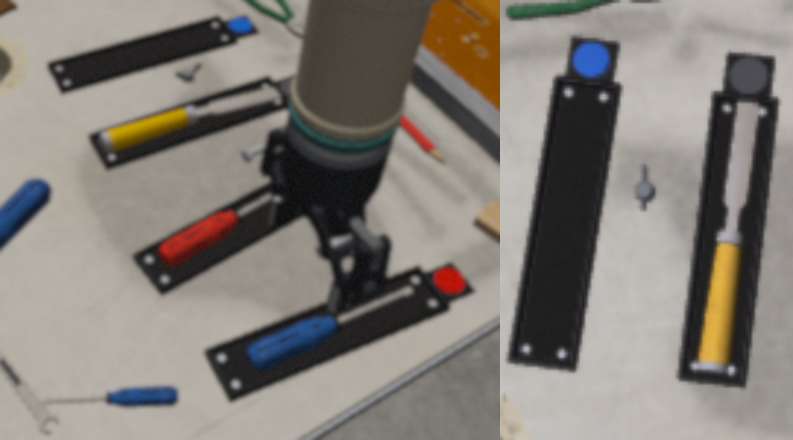

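The chisel lies flat in the spare nest, let go, with its handle at (245,195) in the scene crop and centred in the top crop. The blue-tag nest is empty. Next is the blue screwdriver, handle centre (532, -331), yaw 174: settle, descend and grip.

>>> arm_command(
  deltas=[
    {"dx":0,"dy":0,"dz":0,"yaw":0,"jaw":1},
    {"dx":0,"dy":0,"dz":-0.02,"yaw":0,"jaw":1},
    {"dx":0,"dy":0,"dz":-0.05,"yaw":0,"jaw":1},
    {"dx":0,"dy":0,"dz":-0.08,"yaw":0,"jaw":1},
    {"dx":0,"dy":0,"dz":-0.1,"yaw":0,"jaw":1},
    {"dx":0,"dy":0,"dz":-0.112,"yaw":0,"jaw":1},
    {"dx":0,"dy":0,"dz":-0.12,"yaw":0,"jaw":1},
    {"dx":0,"dy":0,"dz":-0.12,"yaw":0,"jaw":1},
    {"dx":0,"dy":0,"dz":-0.12,"yaw":0,"jaw":0},
    {"dx":0,"dy":0,"dz":-0.12,"yaw":0,"jaw":0},
    {"dx":0,"dy":0,"dz":-0.12,"yaw":0,"jaw":0},
    {"dx":0,"dy":0,"dz":-0.12,"yaw":0,"jaw":0},
    {"dx":0,"dy":0,"dz":-0.12,"yaw":0,"jaw":0},
    {"dx":0,"dy":0,"dz":-0.12,"yaw":0,"jaw":0},
    {"dx":0,"dy":0,"dz":-0.12,"yaw":0,"jaw":0},
    {"dx":0,"dy":0,"dz":-0.12,"yaw":0,"jaw":0},
  ],
)

```text
clock: 10.3
eef_pos: [533.0, -330.9, 17.1]
tool_rot: [-3.141, 0.001, 3.038]
force: [-0.1, 0.8, 5.5]
width: 21.4
gripper_force: 60.1
```

>>> arm_command(
  deltas=[
    {"dx":0,"dy":0,"dz":0.005,"yaw":0,"jaw":0},
    {"dx":0,"dy":0,"dz":0.02,"yaw":0,"jaw":0},
    {"dx":0,"dy":0,"dz":0.04,"yaw":0,"jaw":0},
    {"dx":0,"dy":0,"dz":0.06,"yaw":0,"jaw":0},
    {"dx":0,"dy":0,"dz":0.075,"yaw":0,"jaw":0},
    {"dx":0,"dy":0,"dz":0.08,"yaw":0,"jaw":0},
    {"dx":0,"dy":0.01,"dz":0.08,"yaw":0,"jaw":0},
    {"dx":0.003,"dy":0.03,"dz":0.08,"yaw":0,"jaw":0},
    {"dx":0.006,"dy":0.06,"dz":0.08,"yaw":0,"jaw":0},
    {"dx":0.009,"dy":0.09,"dz":0.08,"yaw":0,"jaw":0},
    {"dx":0.013,"dy":0.12,"dz":0.08,"yaw":0,"jaw":0},
    {"dx":0.016,"dy":0.15,"dz":0.08,"yaw":0,"jaw":0},
    {"dx":0.02,"dy":0.18,"dz":0.08,"yaw":0,"jaw":0},
    {"dx":0.023,"dy":0.21,"dz":0.08,"yaw":0,"jaw":0},
    {"dx":0.026,"dy":0.24,"dz":0.08,"yaw":0,"jaw":0},
    {"dx":0.03,"dy":0.27,"dz":0.08,"yaw":0,"jaw":0},
    {"dx":0.033,"dy":0.3,"dz":0.08,"yaw":0,"jaw":0},
    {"dx":0.036,"dy":0.33,"dz":0.08,"yaw":0,"jaw":0},
    {"dx":0.04,"dy":0.35,"dz":0.08,"yaw":0,"jaw":0},
    {"dx":0.04,"dy":0.36,"dz":0.08,"yaw":0,"jaw":0},
  ],
)

```text
clock: 12.3
eef_pos: [571.7, 33.2, 95.4]
tool_rot: [3.14, -0.002, 3.042]
force: [-0.9, 0.2, -1.1]
width: 21.5
gripper_force: 59.4
```

>>> arm_command(
  deltas=[
    {"dx":0.003,"dy":0.02,"dz":0,"yaw":0,"jaw":0},
    {"dx":0.006,"dy":0.045,"dz":0,"yaw":-0.5,"jaw":0},
    {"dx":0.009,"dy":0.07,"dz":0,"yaw":-1,"jaw":0},
    {"dx":0.009,"dy":0.087,"dz":0,"yaw":-1,"jaw":0},
    {"dx":0.009,"dy":0.094,"dz":0,"yaw":-1,"jaw":0},
    {"dx":0.009,"dy":0.094,"dz":0,"yaw":-1,"jaw":0},
    {"dx":0.009,"dy":0.094,"dz":-0.02,"yaw":-1,"jaw":0},
    {"dx":0.009,"dy":0.094,"dz":-0.04,"yaw":-1,"jaw":0},
    {"dx":0.009,"dy":0.094,"dz":-0.055,"yaw":-1,"jaw":0},
    {"dx":0.009,"dy":0.094,"dz":-0.065,"yaw":-1,"jaw":0},
    {"dx":0.009,"dy":0.094,"dz":-0.065,"yaw":-1,"jaw":0},
  ],
)

```text
clock: 13.4
eef_pos: [580.5, 122.4, 29.9]
tool_rot: [-3.14, -0.003, 3.019]
force: [-0.6, 0.4, -0.8]
width: 21.1
gripper_force: 59.4
```

Run:
```python
from h import *
a,d=get_image('scene');b,db=get_image('top')
save(np.hstack([cv2.resize(a[100:240,200:380],(540,420)),cv2.resize(b[100:250,160:250],(252,420))]),'c4.png')
s=read_state();print(s['eef_pos'],s['force'],s['width'],s['clock'])
```

```text
[581.79991835 123.10443968  31.50821391] [-0.15494446  0.7493866  -0.54657732] 21.6005721059731 13.5
```

View pics/c4.png

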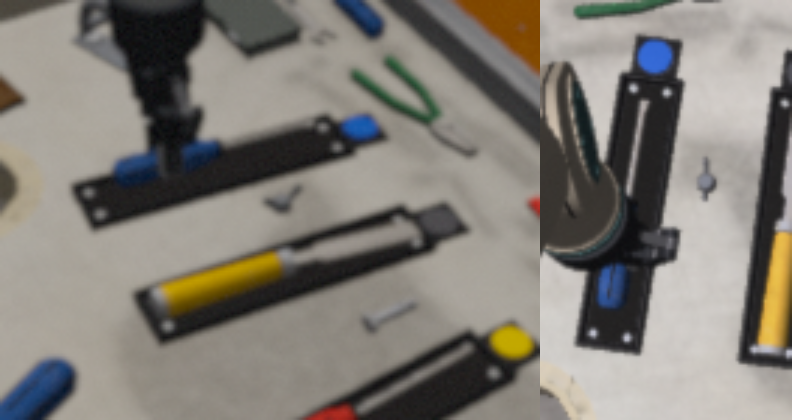

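The blue screwdriver is level above the blue-tag nest, with its handle at (165,160) in the scene crop and blade at (637,150) in the top crop. I'll set it down, release it and move above the red handle (521.5, -180.5, yaw 183.4).

>>> arm_command(
  deltas=[
    {"dx":0,"dy":0,"dz":-0.004,"yaw":0,"jaw":0},
    {"dx":0,"dy":0,"dz":-0.008,"yaw":0,"jaw":0},
    {"dx":0,"dy":0,"dz":-0.012,"yaw":0,"jaw":0},
    {"dx":0,"dy":0,"dz":-0.014,"yaw":0,"jaw":0},
    {"dx":0,"dy":0,"dz":-0.015,"yaw":0,"jaw":0},
    {"dx":0,"dy":0,"dz":-0.015,"yaw":0,"jaw":0},
    {"dx":0,"dy":0,"dz":-0.015,"yaw":0,"jaw":0.4},
    {"dx":0,"dy":0,"dz":-0.015,"yaw":0,"jaw":1},
    {"dx":0,"dy":0,"dz":-0.015,"yaw":0,"jaw":1},
    {"dx":0,"dy":0,"dz":-0.015,"yaw":0,"jaw":1},
    {"dx":0,"dy":0,"dz":-0.015,"yaw":0,"jaw":1},
    {"dx":0,"dy":0,"dz":-0.015,"yaw":0,"jaw":1},
    {"dx":0,"dy":0,"dz":0,"yaw":0,"jaw":1},
    {"dx":0,"dy":0,"dz":0.03,"yaw":0,"jaw":1},
    {"dx":0,"dy":0,"dz":0.07,"yaw":0,"jaw":1},
    {"dx":0,"dy":0,"dz":0.105,"yaw":0,"jaw":1},
  ],
)

```text
clock: 15.1
eef_pos: [581.7, 123.5, 138.9]
tool_rot: [3.141, 0.001, 3.02]
force: [1.0, 0.0, 0.4]
width: 85.5
gripper_force: 0.0
```

>>> arm_command(
  deltas=[
    {"dx":-0.004,"dy":-0.02,"dz":0,"yaw":1,"jaw":1},
    {"dx":-0.012,"dy":-0.055,"dz":0,"yaw":2,"jaw":1},
    {"dx":-0.018,"dy":-0.09,"dz":0,"yaw":4,"jaw":1},
    {"dx":-0.025,"dy":-0.125,"dz":0,"yaw":6,"jaw":1},
    {"dx":-0.032,"dy":-0.16,"dz":0,"yaw":8,"jaw":1},
    {"dx":-0.039,"dy":-0.195,"dz":0,"yaw":10,"jaw":1},
    {"dx":-0.046,"dy":-0.23,"dz":0,"yaw":10.4,"jaw":1},
    {"dx":-0.053,"dy":-0.265,"dz":0,"yaw":10.4,"jaw":1},
    {"dx":-0.058,"dy":-0.29,"dz":0,"yaw":10.4,"jaw":1},
    {"dx":-0.06,"dy":-0.304,"dz":0,"yaw":10.4,"jaw":1},
    {"dx":-0.06,"dy":-0.304,"dz":0,"yaw":10.4,"jaw":1},
    {"dx":-0.06,"dy":-0.304,"dz":0,"yaw":10.4,"jaw":1},
  ],
)

```text
clock: 16.3
eef_pos: [522.0, -179.1, 136.7]
tool_rot: [3.141, 0.001, -3.08]
force: [-0.4, 0.1, 0.0]
width: 85.3
gripper_force: 0.0
```

Run:
```python
from h import *
for n in('top','scene'):
    a,d=get_image(n);analyse(n,a,d)
s=read_state();print(s['eef_pos'],s['tool_rot'],s['clock'])
```

```text
top red 121 px [382 142] c [ 720.8 -354.3] LW [32.  28.8] ang 138.2 z [ 4.3  8.5 12.3]
top blue 120 px [201 120] c [769.9 102.5] LW [31.5 28. ] ang 183.4 z [ 4.3  8.6 12.9]
top blue 288 px [187 192] c [579.9 124.3] LW [90.5 23.3] ang 174.9 z [24.5 29.4 33.9]
top yellow 100 px [311 140] c [ 722.8 -171.1] LW [31.4 25.4] ang 152.1 z [ 4.5  8.9 12.4]
top yellow 330 px [244 203] c [555.2 -13.8] LW [98.1 21.3] ang 174.8 z [22.8 28.  32.9]
top black 1468 px [192 174] c [632.2 117.1] LW [256.5  54.5] ang 173.3 z [ 1.8  6.4 13.7]
top black 573 px [242 179] c [619.7  -4.6] LW [260.5  49. ] ang 181.9 z [ 1.8  6.1 12.4]
top black 1873 px [378 195] c [ 584.4 -335.7] LW [259.8  53.3] ang 172.9 z [ 1.4  5.3 11.1]
scene red 482 px [299 248] c [ 525.8 -178.1] LW [102.  37.] ang 182.6 z [11.2 28.6 32.8]
scene red 172 px [424 270] c [ 721.6 -353.2] LW [35.2 31.5] ang 194.3 z [ 5.   8.9 11.1]
scene blue 146 px [255 156] c [580.3 118.9] LW [91.4 18.5] ang 175.1 z [24.8 28.6 32.1]
scene yellow 192 px [268 194] c [521.1 -48. ] LW [160.2  62.7] ang 239.1 z [10.2 28.3 31.9]
scene yellow 111 px [371 213] c [ 723.4 -174.3] LW [33.8 29.8] ang 191.7 z [ 6.2  8.9 10.7]
scene black 1303 px [320 243] c [ 583.8 -184.2] LW [256.3  54.4] ang 183.0 z [ 3.5  6.3 11.9]
scene black 2829 px [366 297] c [ 585.6 -339. ] LW [261.3  54.6] ang 173.0 z [ 3.8  6.  11.8]
[ 522.18426042 -178.19142723  136.47955368] [ 3.14040560e+00  4.70134206e-04 -3.07819519e+00] 16.4
```

The blue screwdriver rests at (580, 124), handle top at z ≈ 29–33, matching the target. Now I grip the red one.

>>> arm_command(
  deltas=[
    {"dx":0,"dy":-0.001,"dz":-0.02,"yaw":0,"jaw":1},
    {"dx":0,"dy":-0.001,"dz":-0.05,"yaw":0,"jaw":1},
    {"dx":0,"dy":-0.001,"dz":-0.08,"yaw":0,"jaw":1},
    {"dx":0,"dy":-0.001,"dz":-0.1,"yaw":0,"jaw":1},
    {"dx":0,"dy":-0.001,"dz":-0.112,"yaw":0,"jaw":1},
    {"dx":0,"dy":-0.001,"dz":-0.12,"yaw":0,"jaw":1},
    {"dx":0,"dy":-0.001,"dz":-0.12,"yaw":0,"jaw":1},
    {"dx":0,"dy":-0.001,"dz":-0.12,"yaw":0,"jaw":0},
    {"dx":0,"dy":-0.001,"dz":-0.12,"yaw":0,"jaw":0},
    {"dx":0,"dy":-0.001,"dz":-0.12,"yaw":0,"jaw":0},
    {"dx":0,"dy":-0.001,"dz":-0.12,"yaw":0,"jaw":0},
    {"dx":0,"dy":-0.001,"dz":-0.12,"yaw":0,"jaw":0},
    {"dx":0,"dy":-0.001,"dz":-0.12,"yaw":0,"jaw":0},
    {"dx":0,"dy":-0.001,"dz":-0.12,"yaw":0,"jaw":0},
    {"dx":0,"dy":-0.001,"dz":-0.12,"yaw":0,"jaw":0},
  ],
)

```text
clock: 17.9
eef_pos: [521.9, -181.7, 17.1]
tool_rot: [-3.141, 0.001, -3.081]
force: [-0.6, 0.7, 6.4]
width: 21.4
gripper_force: 59.5
```

>>> arm_command(
  deltas=[
    {"dx":0,"dy":0,"dz":0.005,"yaw":0,"jaw":0},
    {"dx":0,"dy":0,"dz":0.02,"yaw":0,"jaw":0},
    {"dx":0,"dy":0,"dz":0.04,"yaw":0,"jaw":0},
    {"dx":0,"dy":0,"dz":0.06,"yaw":0,"jaw":0},
    {"dx":0,"dy":0,"dz":0.075,"yaw":0,"jaw":0},
    {"dx":0,"dy":-0.01,"dz":0.08,"yaw":-1,"jaw":0},
    {"dx":0,"dy":-0.03,"dz":0.08,"yaw":-3,"jaw":0},
    {"dx":0,"dy":-0.055,"dz":0.08,"yaw":-5,"jaw":0},
    {"dx":0,"dy":-0.08,"dz":0.08,"yaw":-7,"jaw":0},
    {"dx":0,"dy":-0.105,"dz":0.08,"yaw":-9,"jaw":0},
    {"dx":0,"dy":-0.13,"dz":0.08,"yaw":-10.4,"jaw":0},
    {"dx":0,"dy":-0.1475,"dz":0.08,"yaw":-10.4,"jaw":0},
    {"dx":0,"dy":-0.1475,"dz":0.08,"yaw":-10.4,"jaw":0},
    {"dx":0,"dy":-0.1475,"dz":0.06,"yaw":-10.4,"jaw":0},
    {"dx":0,"dy":-0.1475,"dz":0.04,"yaw":-10.4,"jaw":0},
    {"dx":0,"dy":-0.1475,"dz":0.025,"yaw":-10.4,"jaw":0},
    {"dx":0,"dy":-0.1475,"dz":0.015,"yaw":-10.4,"jaw":0},
    {"dx":0,"dy":-0.1475,"dz":0.015,"yaw":-10.4,"jaw":0},
    {"dx":0,"dy":-0.1475,"dz":0.015,"yaw":-10.4,"jaw":0},
  ],
)

```text
clock: 19.8
eef_pos: [521.8, -328.8, 31.5]
tool_rot: [3.142, 0.0, 3.021]
force: [-1.0, -0.2, -1.5]
width: 21.3
gripper_force: 58.8
```

Run:
```python
from h import *
a,d=get_image('scene');b,db=get_image('top')
save(np.hstack([cv2.resize(a[200:350,260:460],(540,405)),cv2.resize(b[110:260,330:420],(243,405))]),'c5.png')
s=read_state();print(s['eef_pos'],s['tool_rot'],s['force'],s['width'],s['clock'])
```

```text
[ 522.17456972 -329.24813652   32.18102278] [-3.14103062e+00  1.44547917e-03  3.02054402e+00] [ 0.08991713 -0.60930436 -0.67961244] 21.720601659308077 19.9
```

View pics/c5.png

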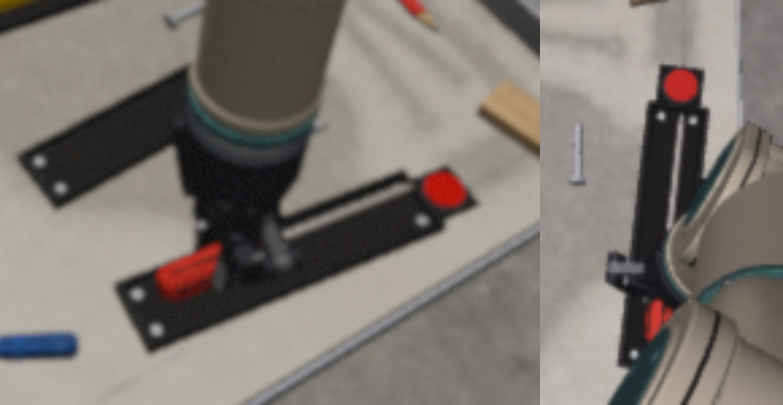

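The red screwdriver is above the red-tag nest, with its handle at (190,272) and the blade centred in the channel at (677,160). I'll set it down, release it and return to the chisel (555.5, -15.2).

>>> arm_command(
  deltas=[
    {"dx":0,"dy":0,"dz":-0.004,"yaw":0,"jaw":0},
    {"dx":0,"dy":0,"dz":-0.008,"yaw":0,"jaw":0},
    {"dx":0,"dy":0,"dz":-0.012,"yaw":0,"jaw":0},
    {"dx":0,"dy":0,"dz":-0.014,"yaw":0,"jaw":0},
    {"dx":0,"dy":0,"dz":-0.015,"yaw":0,"jaw":0},
    {"dx":0,"dy":0,"dz":-0.015,"yaw":0,"jaw":0},
    {"dx":0,"dy":0,"dz":-0.015,"yaw":0,"jaw":0.4},
    {"dx":0,"dy":0,"dz":-0.015,"yaw":0,"jaw":1},
    {"dx":0,"dy":0,"dz":-0.015,"yaw":0,"jaw":1},
    {"dx":0,"dy":0,"dz":-0.015,"yaw":0,"jaw":1},
    {"dx":0,"dy":0,"dz":-0.015,"yaw":0,"jaw":1},
    {"dx":0,"dy":0,"dz":-0.015,"yaw":0,"jaw":1},
    {"dx":0,"dy":0,"dz":0,"yaw":0,"jaw":1},
    {"dx":0,"dy":0,"dz":0.03,"yaw":0,"jaw":1},
    {"dx":0,"dy":0,"dz":0.07,"yaw":0,"jaw":1},
    {"dx":0,"dy":0,"dz":0.085,"yaw":0,"jaw":1},
  ],
)

```text
clock: 21.5
eef_pos: [523.6, -330.3, 121.0]
tool_rot: [-3.139, 0.006, 3.02]
force: [0.4, -0.6, 1.0]
width: 85.1
gripper_force: 0.0
```

>>> arm_command(
  deltas=[
    {"dx":0.002,"dy":0.02,"dz":0,"yaw":0,"jaw":1},
    {"dx":0.006,"dy":0.055,"dz":0,"yaw":0,"jaw":1},
    {"dx":0.01,"dy":0.09,"dz":0,"yaw":0,"jaw":1},
    {"dx":0.014,"dy":0.125,"dz":0,"yaw":0,"jaw":1},
    {"dx":0.018,"dy":0.16,"dz":0,"yaw":0.5,"jaw":1},
    {"dx":0.022,"dy":0.195,"dz":0,"yaw":1,"jaw":1},
    {"dx":0.026,"dy":0.23,"dz":0,"yaw":1.3,"jaw":1},
    {"dx":0.03,"dy":0.265,"dz":0,"yaw":1.3,"jaw":1},
    {"dx":0.034,"dy":0.295,"dz":0,"yaw":1.3,"jaw":1},
    {"dx":0.034,"dy":0.3135,"dz":0,"yaw":1.3,"jaw":1},
    {"dx":0.034,"dy":0.3135,"dz":0,"yaw":1.3,"jaw":1},
    {"dx":0.034,"dy":0.3135,"dz":0,"yaw":1.3,"jaw":1},
    {"dx":0.034,"dy":0.3135,"dz":0,"yaw":1.3,"jaw":1},
  ],
)

```text
clock: 22.8
eef_pos: [555.4, -17.3, 116.6]
tool_rot: [-3.141, 0.0, 3.041]
force: [-0.9, 0.6, -0.1]
width: 85.1
gripper_force: 0.0
```

Run:
```python
from h import *
for n in('top','scene'):
    a,d=get_image(n);analyse(n,a,d)
s=read_state();print(s['eef_pos'],s['tool_rot'],s['clock'])
```

```text
top red 119 px [382 142] c [ 719.8 -353.8] LW [31.2 29.3] ang 155.3 z [ 4.1  8.4 11.6]
top red 379 px [374 219] c [ 521.1 -327.7] LW [91.9 24.7] ang 173.3 z [20.3 28.5 34.2]
top blue 108 px [201 119] c [771.3 102.7] LW [28.8 28.7] ang 98.1 z [ 4.7  8.5 12.2]
top yellow 119 px [311 140] c [ 721.8 -174.5] LW [30.5 27.9] ang 179.7 z [ 5.   8.2 12. ]
top black 1928 px [314 194] c [ 583.9 -181.5] LW [256.5  52. ] ang 183.0 z [ 1.4  5.4 11.4]
top black 1353 px [376 195] c [ 585.2 -336. ] LW [261.   53.1] ang 172.9 z [ 1.6  5.8 12.3]
scene red 172 px [424 270] c [ 721.3 -353. ] LW [36.5 32. ] ang 178.3 z [ 5.1  8.8 11.1]
scene red 615 px [340 301] c [ 526.2 -324.8] LW [102.1  37.4] ang 172.3 z [ 7.1 28.8 33.2]
scene blue 74 px [319 143] c [768.3  99.4] LW [30.5 28.2] ang 180.1 z [ 5.4  8.4 10.2]
scene blue 144 px [255 156] c [581.2 119. ] LW [92.3 18.1] ang 177.0 z [24.8 28.8 32.2]
scene yellow 264 px [274 192] c [560.1  -8.1] LW [104.4  38.4] ang 174.5 z [ 9.9 28.  31.3]
scene yellow 111 px [371 213] c [ 723.5 -174.2] LW [34.  29.6] ang 193.7 z [ 5.8  9.  11.2]
scene black 564 px [296 196] c [615.  -39.5] LW [255.2  52.1] ang 166.6 z [ 3.6  7.  12. ]
scene black 2097 px [320 243] c [ 585.  -183.7] LW [259.4  54.8] ang 182.8 z [ 3.4  6.  11.5]
scene black 1784 px [366 297] c [ 585.7 -339.1] LW [261.4  55.5] ang 173.1 z [ 3.9  6.4 12.3]
[555.41046067 -17.28890353 116.44640698] [-3.14080975e+00  5.96238294e-05  3.04070333e+00] 22.9
```

Red lies at (521, -328), as intended. Gripping the chisel.

>>> arm_command(
  deltas=[
    {"dx":0,"dy":0,"dz":-0.02,"yaw":0,"jaw":1},
    {"dx":0,"dy":0,"dz":-0.05,"yaw":0,"jaw":1},
    {"dx":0,"dy":0,"dz":-0.075,"yaw":0,"jaw":1},
    {"dx":0,"dy":0,"dz":-0.09,"yaw":0,"jaw":1},
    {"dx":0,"dy":0,"dz":-0.1,"yaw":0,"jaw":1},
    {"dx":0,"dy":0,"dz":-0.1,"yaw":0,"jaw":1},
    {"dx":0,"dy":0,"dz":-0.1,"yaw":0,"jaw":0},
    {"dx":0,"dy":0,"dz":-0.1,"yaw":0,"jaw":0},
    {"dx":0,"dy":0,"dz":-0.1,"yaw":0,"jaw":0},
    {"dx":0,"dy":0,"dz":-0.1,"yaw":0,"jaw":0},
    {"dx":0,"dy":0,"dz":-0.1,"yaw":0,"jaw":0},
    {"dx":0,"dy":0,"dz":-0.1,"yaw":0,"jaw":0},
    {"dx":0,"dy":0,"dz":-0.1,"yaw":0,"jaw":0},
    {"dx":0,"dy":0,"dz":-0.1,"yaw":0,"jaw":0},
  ],
)

```text
clock: 24.3
eef_pos: [556.0, -15.5, 17.0]
tool_rot: [3.141, 0.001, 3.043]
force: [-0.4, -0.1, 6.8]
width: 18.5
gripper_force: 59.4
```

>>> arm_command(
  deltas=[
    {"dx":0,"dy":0,"dz":0.005,"yaw":0,"jaw":0},
    {"dx":0,"dy":0,"dz":0.02,"yaw":0,"jaw":0},
    {"dx":0,"dy":0,"dz":0.04,"yaw":0,"jaw":0},
    {"dx":0,"dy":0,"dz":0.06,"yaw":0,"jaw":0},
    {"dx":0,"dy":0,"dz":0.075,"yaw":0,"jaw":0},
    {"dx":-0.002,"dy":-0.01,"dz":0.08,"yaw":1,"jaw":0},
    {"dx":-0.006,"dy":-0.03,"dz":0.08,"yaw":2,"jaw":0},
    {"dx":-0.012,"dy":-0.055,"dz":0.08,"yaw":4,"jaw":0},
    {"dx":-0.017,"dy":-0.08,"dz":0.08,"yaw":6,"jaw":0},
    {"dx":-0.022,"dy":-0.105,"dz":0.08,"yaw":8,"jaw":0},
    {"dx":-0.028,"dy":-0.13,"dz":0.08,"yaw":8.5,"jaw":0},
    {"dx":-0.033,"dy":-0.155,"dz":0.08,"yaw":8.5,"jaw":0},
    {"dx":-0.036,"dy":-0.169,"dz":0.08,"yaw":8.5,"jaw":0},
    {"dx":-0.036,"dy":-0.169,"dz":0.08,"yaw":8.5,"jaw":0},
    {"dx":-0.036,"dy":-0.169,"dz":0.06,"yaw":8.5,"jaw":0},
    {"dx":-0.036,"dy":-0.169,"dz":0.04,"yaw":8.5,"jaw":0},
    {"dx":-0.036,"dy":-0.169,"dz":0.025,"yaw":8.5,"jaw":0},
    {"dx":-0.036,"dy":-0.169,"dz":0.01,"yaw":8.5,"jaw":0},
    {"dx":-0.036,"dy":-0.169,"dz":0.01,"yaw":8.5,"jaw":0},
    {"dx":-0.036,"dy":-0.169,"dz":0.01,"yaw":8.5,"jaw":0},
  ],
)

```text
clock: 26.3
eef_pos: [519.6, -183.7, 26.2]
tool_rot: [3.141, -0.0, -3.091]
force: [0.3, 0.3, -1.3]
width: 18.4
gripper_force: 58.7
```

Run:
```python
from h import *
im=[]
for n in('top','scene'):
    i,dd=get_image(n);im.append(i);W=cloud(n,i,dd);S=i.max(2)
    y=W[...,1];x=W[...,0]
    for X in range(650,715,3 if n=='x' else 4):
        q=(abs(x-X)<2.5)&(abs(y+176)<16)&(dd>0)&(S>95)
        if q.sum()>1: print((X,q.sum(),y[q].mean().round(1),W[...,2][q].mean().round(1)),end=' ')
    print()
s=read_state();print(s['eef_pos'],s['tool_rot'],s['force'],s['width'])
save(np.hstack([cv2.resize(im[1][180:300,250:410],(540,405)),cv2.resize(im[0][120:260,275:360],(246,405))]),'c6.png')
```

```text
(650, np.int64(2), np.float64(-169.1), np.float64(21.1)) (654, np.int64(5), np.float64(-169.3), np.float64(21.5)) (658, np.int64(6), np.float64(-170.3), np.float64(21.6)) (662, np.int64(8), np.float64(-170.8), np.float64(22.2)) (666, np.int64(12), np.float64(-174.8), np.float64(21.1)) (670, np.int64(19), np.float64(-176.8), np.float64(21.6)) (674, np.int64(16), np.float64(-175.7), np.float64(21.8)) (678, np.int64(13), np.float64(-175.1), np.float64(21.7)) (682, np.int64(13), np.float64(-174.9), np.float64(19.7)) (686, np.int64(17), np.float64(-174.6), np.float64(18.3)) (690, np.int64(21), np.float64(-175.2), np.float64(14.5)) (694, np.int64(14), np.float64(-175.4), np.float64(14.5)) (698, np.int64(4), np.float64(-177.0), np.float64(10.3)) (706, np.int64(6), np.float64(-174.7), np.float64(8.1)) (710, np.int64(19), np.float64(-174.3), np.float64(8.1)) (714, np.int64(23), np.float64(-173.0), np.float64(8.2)) 
(650, np.int64(23), np.float64(-180.9), np.float64(-255.6)) (654, np.int64(20), np.float64(-180.8), np.float64(-298.0)) (658, np.int64(22), np.float64(-179.0), np.float64(-269.5)) 
[... 290 characters left out ...]
(-240.9)) (682, np.int64(20), np.float64(-179.0), np.float64(-254.8)) (686, np.int64(21), np.float64(-177.4), np.float64(-242.1)) (690, np.int64(21), np.float64(-179.3), np.float64(-243.1)) (694, np.int64(23), np.float64(-180.1), np.float64(-262.1)) (698, np.int64(13), np.float64(-178.9), np.float64(-475.4)) (702, np.int64(7), np.float64(-182.1), np.float64(-897.0)) (706, np.int64(19), np.float64(-175.9), np.float64(-325.2)) (710, np.int64(22), np.float64(-175.9), np.float64(-238.7)) (714, np.int64(29), np.float64(-177.0), np.float64(-240.4)) 
[ 520.16324802 -184.32603393   26.96903522] [-3.14133180e+00  1.18291258e-03 -3.09127577e+00] [ 1.02308233 -0.13021222 -0.84444407] 18.216448631201565
```

View pics/c6.png

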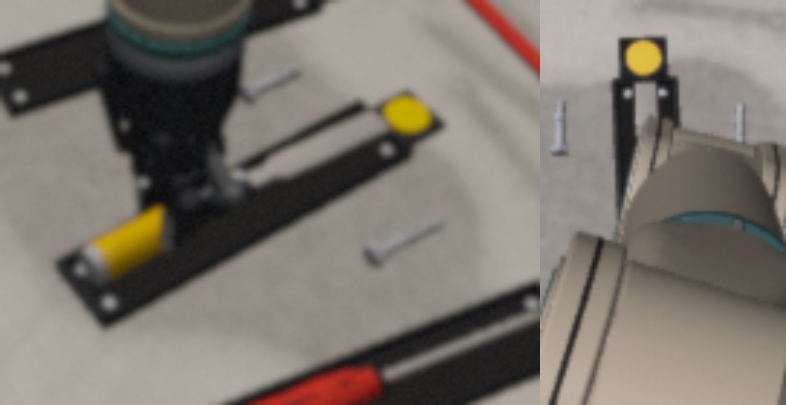

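The chisel is aligned above the yellow-tag nest: tip at (697, -175.3), exactly on the axis, with the blade clear of the end wall at (646,95) in the top crop. Lowering.

>>> arm_command(
  deltas=[
    {"dx":0.0005,"dy":0,"dz":-0.002,"yaw":0,"jaw":0},
    {"dx":0.0005,"dy":0,"dz":-0.004,"yaw":0,"jaw":0},
    {"dx":0.0005,"dy":0,"dz":-0.006,"yaw":0,"jaw":0},
    {"dx":0.0005,"dy":0,"dz":-0.008,"yaw":0,"jaw":0},
    {"dx":0.0005,"dy":0,"dz":-0.01,"yaw":0,"jaw":0},
    {"dx":0.0005,"dy":0,"dz":-0.01,"yaw":0,"jaw":0},
  ],
)

```text
clock: 27.0
eef_pos: [520.0, -184.5, 17.1]
tool_rot: [-3.141, 0.0, -3.092]
force: [-2.3, 0.4, 7.5]
width: 18.1
gripper_force: 59.7
```

>>> arm_command(
  deltas=[
    {"dx":0,"dy":0,"dz":0,"yaw":0,"jaw":0.4},
    {"dx":0,"dy":0,"dz":0,"yaw":0,"jaw":1},
    {"dx":0,"dy":0,"dz":0,"yaw":0,"jaw":1},
    {"dx":0,"dy":0,"dz":0,"yaw":0,"jaw":1},
    {"dx":0,"dy":0,"dz":0,"yaw":0,"jaw":1},
    {"dx":0,"dy":0,"dz":0,"yaw":0,"jaw":1},
    {"dx":0,"dy":0,"dz":0.02,"yaw":0,"jaw":1},
    {"dx":0,"dy":0,"dz":0.05,"yaw":0,"jaw":1},
    {"dx":0,"dy":0,"dz":0.09,"yaw":0,"jaw":1},
    {"dx":0,"dy":0,"dz":0.13,"yaw":0,"jaw":1},
    {"dx":-0.02,"dy":0.04,"dz":0.16,"yaw":0,"jaw":1},
    {"dx":-0.04,"dy":0.08,"dz":0.18,"yaw":0,"jaw":1},
    {"dx":-0.05,"dy":0.12,"dz":0.18,"yaw":0,"jaw":1},
    {"dx":-0.05,"dy":0.16,"dz":0.18,"yaw":0,"jaw":1},
    {"dx":-0.05,"dy":0.2,"dz":0.18,"yaw":0,"jaw":1},
    {"dx":-0.05,"dy":0.24,"dz":0.18,"yaw":0,"jaw":1},
    {"dx":-0.05,"dy":0.28,"dz":0.18,"yaw":0,"jaw":1},
    {"dx":-0.05,"dy":0.32,"dz":0.18,"yaw":0,"jaw":1},
    {"dx":-0.05,"dy":0.32,"dz":0.18,"yaw":0,"jaw":1},
    {"dx":-0.05,"dy":0.32,"dz":0.18,"yaw":0,"jaw":1},
  ],
)

```text
clock: 29.0
eef_pos: [469.6, 136.3, 196.2]
tool_rot: [-3.141, -0.0, -3.089]
force: [-1.2, -1.5, -0.2]
width: 85.4
gripper_force: 0.0
```

Run:
```python
from h import *
im=[]
for n in('top','scene'):
    a,d=get_image(n);im.append(a);analyse(n,a,d)
save(np.hstack([cv2.resize(im[1][120:350,220:450],(400,400)),cv2.resize(im[0][100:260,250:410],(400,400))]),'c7.png')
s=read_state();print(s['eef_pos'],s['force'],s['clock'])
```

```text
top red 118 px [382 142] c [ 720.8 -354.1] LW [32.3 29.2] ang 158.0 z [ 4.8  7.9 12.5]
top red 381 px [374 219] c [ 521.4 -327.7] LW [91.9 24.9] ang 173.6 z [20.2 28.7 33.6]
top blue 120 px [201 120] c [769.3 102.8] LW [31.2 28.7] ang 182.0 z [ 4.5  8.8 12.6]
top blue 290 px [187 192] c [579.9 124.2] LW [90.7 23.7] ang 173.7 z [24.8 29.5 34.5]
top yellow 118 px [311 140] c [ 721.7 -174.6] LW [30.8 27.8] ang 179.2 z [ 5.2  9.4 12.8]
top yellow 352 px [315 219] c [ 519.6 -184. ] LW [96.9 21.9] ang 180.6 z [21.8 27.9 32.3]
top black 1266 px [193 171] c [639.2 116.3] LW [237.8  54.2] ang 173.0 z [ 1.6  6.1 13.6]
top black 1913 px [248 179] c [622.2 -21.1] LW [260.2  52.2] ang 174.9 z [ 1.3  5.5 11.2]
top black 959 px [313 194] c [ 584.9 -181.4] LW [257.3  51.8] ang 183.0 z [ 1.7  5.9 12.4]
top black 1328 px [376 196] c [ 584.7 -335.8] LW [259.9  52.8] ang 173.1 z [ 1.4  5.8 11.8]
scene red 176 px [424 270] c [ 721.2 -352.5] LW [33.7 33.5] ang 264.7 z [ 5.4  8.7 10.8]
scene red 606 px [340 301] c [ 526.8 -325. ] LW [102.5  37.3] ang 172.1 z [ 6.9 29.  33.2]
scene blue 73 px [320 143] c [769.1  99.6] LW [31.1 29.1] ang 170.7 z [ 4.4  8.2 10.8]
scene blue 139 px [255 156] c [580.1 118.4] LW [92.4 16.1] ang 176.0 z [25.  29.1 32.7]
scene yellow 111 px [371 213] c [ 723.3 -174. ] LW [36.5 30. ] ang 206.5 z [ 5.   8.8 10.9]
scene yellow 359 px [299 248] c [ 525.3 -177.6] LW [108.1  34.3] ang 182.7 z [ 5.8 28.3 31.5]
scene black 745 px [272 157] c [630.9 113.6] LW [253.   55.6] ang 172.2 z [ 3.1  6.1 12.6]
scene black 1530 px [296 192] c [619.3 -23.1] LW [254.8  56.1] ang 174.5 z [ 3.5  5.9 11.3]
scene black 819 px [320 248] c [ 584.1 -192.5] LW [259.7  53.8] ang 178.6 z [ 3.9  6.8 12.3]
scene black 1808 px [366 297] c [ 585.6 -339.2] LW [261.3  55.1] ang 173.3 z [ 3.8  6.4 12.3]
[469.86237768 134.10596518 196.21456282] [ 1.03330394 -0.1197313   0.51154871] 29.1
```

View pics/c7.png

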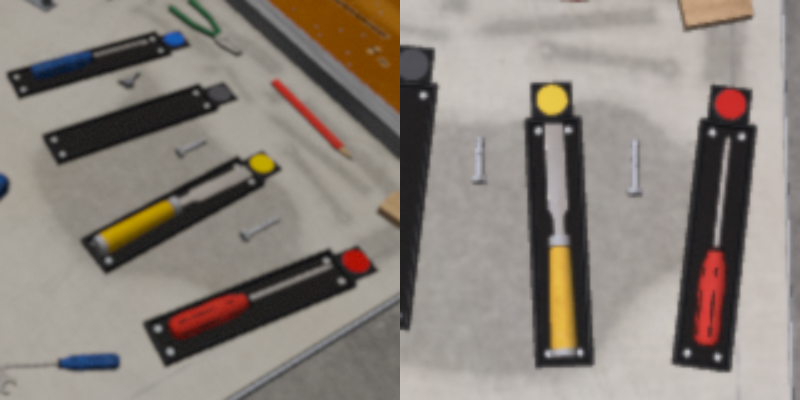

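The picture shows all three tools flat in the nests of their own colours: blue at (60,65), yellow at (135,225), red at (208,315) in the scene crop. The spare nest (140,125) is empty and the arm is clear.

>>> arm_command(
  deltas=[
    {"dx":0,"dy":0,"dz":0,"yaw":0,"jaw":1},
    {"dx":0,"dy":0,"dz":0,"yaw":0,"jaw":1},
    {"dx":0,"dy":0,"dz":0,"yaw":0,"jaw":1},
  ],
)

```text
clock: 29.4
eef_pos: [470.1, 134.6, 196.4]
tool_rot: [-3.141, -0.0, -3.093]
force: [-0.1, 0.1, 0.6]
width: 85.4
gripper_force: 0.0
```

```bash
python3 -c "
from cell import *
print(finish_job())"
```

```text
the job is handed in; nothing more can be done
None
```

I handed the job in at 29.4 s: the last pictures show all three tools flat in the nests with their own colour tags and the untagged nest empty, after the chisel was set down and released there on the way; no verdict came back.

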